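Index the dial and stack the cases that come round

TASK

Turn the indexing dial clockwise (seen from above) by exactly one position with its bar handle, so that it clicks home and the next case comes to the gap in the wire guard; lift that case out and stack it squarely on the case that stands alone on the bench. Then do the same once more: turn the dial one further position clockwise and stack that case squarely on top, making an upright column of three. Set the cases down rather than dropping them, leave the last case in the dial, and do not move the bottom case or the other things on the bench.

Things in the scene. Friction and masses are not known exactly. Their poses are not given: they have to be found in the camera images.
- dial (a joint): Turn of the dial (aluminium disc 310 mm across, top 40 mm above the bench, on a grey base 336 mm across), rad: 0 at the start, growing clockwise seen from above. Six detented positions pi/3 = 1.047 apart. Turns freely either way; the detent (at most 0.26 N m) pulls it to the nearest position: let go within 0.4 rad of one, it swings home in under 1 s.
- dial_grip (a point): Centre of the black bar handle on the dial's axis, 115 mm above the bench. The bar is 70 mm long (this point's x), 14 mm wide (y) and 28 mm high (101 to 129 mm above the bench), turns with the dial and stands on a round 24 mm stem. At the start it points to the gap in the guard.
- unload (a point): Fixed: centre of the nest floor at the gap in the wire guard, 40 mm above the bench, 115 mm from the dial's axis on the robot's side; x points to the axis. The guard: two hoops of 6 mm wire, tops 94 mm above the bench, radius 95 and 142 mm, over all nests but this one; the gap reaches 40 degrees to either side. It keeps the other cases in.
- nest_b (a point): Centre of the floor of case_b's nest; turns with the dial. Six nests 60 degrees apart, case length radial, each with lips 8 mm high at the case's ends and corners, 2 mm play; the middle 36 mm of the case's long sides is free.
- nest_c (a point): The same for the nest of case_c, one position behind case_b.
- nest_d (a point): The same for the nest of case_d, one position behind case_c.
- case_a: The bottom of the column, standing alone on the bench beside the dial. Closed grey case, lid seam, steel latch on one short side; block 72 x 48 x 40 mm (x y z), 0.1 to 0.23 kg, flat top and bottom. Origin: centre of underside; x along the length (latch at -x), z up.
- case_b: The first case to come: it starts in the nest one position before the gap (to the robot's right of it) and is at the gap when the dial is at 1.047. Closed grey case, lid seam, steel latch on one short side; block 72 x 48 x 40 mm (x y z), 0.1 to 0.23 kg, flat top and bottom. Origin: centre of underside; x along the length (latch at -x), z up.
- case_c: The second case to come, at the gap when the dial is at 2.094. Closed grey case, lid seam, steel latch on one short side; block 72 x 48 x 40 mm (x y z), 0.1 to 0.23 kg, flat top and bottom. Origin: centre of underside; x along the length (latch at -x), z up.
- case_d: The last case, which stays in its nest. Closed grey case, lid seam, steel latch on one short side; block 72 x 48 x 40 mm (x y z), 0.1 to 0.23 kg, flat top and bottom. Origin: centre of underside; x along the length (latch at -x), z up.
- tape_black: Roll of black tape lying flat, 64 mm across, 19 mm high. Bystander, to be left alone. Origin: centre of its underside.
- tape_measure: Yellow and black tape measure, 39 x 81 x 62 mm. Bystander, to be left alone. Origin: centre of its underside.
- pliers_red: Pliers with red handles lying flat, 70 x 179 x 13 mm. Bystander, to be left alone. Origin: centre of its underside.

How it is judged:
By the outcome, as a careful person would: the job done as asked, in the order asked, and still so for the second after the job is handed in, with the robot touching nothing.
It also fails if it takes over 72 s, if anything falls off the work surface, if the arm or the gripper's body presses on something with over 40 N, if the wrist force passes 120 N, or if a joint passes its speed limit or range.

ROBOT

A 7-joint arm with a two-finger parallel gripper is mounted at the origin on a cart in front of the work surface, level with it; the furniture and walls round the work are solid. World frame = base frame: x ahead of the robot, y to its left, z up, the work surface at z = 0. Lengths are in mm, angles in degrees, forces in N, time in s.
With the tool pointing down it reaches from about 400 to 875 mm from the base axis. Payload 19.3 kg.
Tool frame: the origin (TCP) lies between the finger pads; the fingertips stand 8 mm ahead of it and the grasp point (between the pads) lies 11 mm behind it (nose_length is the distance from the TCP to the fingertips, in mm); z points along the fingers, y is the line along which they close (so a half turn about z gives the same grasp; the last joint's range is limited). The gripper opens to 85 mm and grips with 20 to 120 N. Pads are 22 mm wide; open, the fingers measure 114 mm over their backs; the gripper's body (76 mm by 85 mm) begins 54 mm behind the grasp point. The pads swing forward as they close: fully open they stand 13 mm farther back than shut.
Start: joints at [-77.819, 29.874, -2.08, 91.645, 1.215, 58.505, -6.463], TCP at [174.423, 600.16, 239.291] pointing down, gripper open.
Joint ranges: [-166.77, 166.77], [-17.47, 122.26], [-85.68, 81.53], [9.62, 139.38], [-72.42, 252.41], [9.2, 110.78], [-144.41, 144.41]. Speed limits (degrees/s): [108.29, 108.29, 136.94, 136.94, 172.46, 172.46, 172.46].

INTERFACE

Orientations are given as [roll, pitch, yaw] about the fixed x, y, z axes, in that order (R = Rz(yaw) Ry(pitch) Rx(roll)).
In Python, from bench import move_to, move_straight, set_joints, grip, sleep, inverse_kinematics, get_state, get_image, camera_info, Unreachable, finish_job, look_for, nose_length gives the robot as it stands. Calls block until the motion is done:
- move_to(position, orientation): joint-space move of the TCP to a pose.
- move_straight(position, ori=None, vel=150): straight line of the TCP; ori=None keeps the orientation; vel is the mean speed in mm/s.
- set_joints(angles): joint-space move.
- grip(opening, grip_force=None): opening from 0.0 (shut) to 1.0 (fully open); grip_force is the grip in N (None keeps the last); returns when the fingers have stopped.
- sleep(seconds).
- inverse_kinematics(position, orientation): joint angles nearest the present ones, or None.
- get_state(): the state.
- get_image(name): name is "scene" or "side" or "wrist"; returns the picture (384x512x3 uint8, red, green, blue); there is no depth.
- camera_info(name): a dict with "mtx" (3x3 intrinsics, pixels), "xyz" and "rotation" of the camera in the world. Camera axes: x right, y up, looking along -z (the intrinsics and any distortion apply to the point x, -y, -z); pixel columns grow to the right and rows downward; lengths in mm; the calibration is good to about 2 mm. The wrist camera is an equidistant fisheye: a pixel r from the principal point sees the ray r / f radians off the axis. A picture is of the moment at which its call begins: read the wrist's pose just before it. camera_info takes no time and is no camera call; for the wrist camera it gives the pose at the moment of the call.
A pose or a line that the arm cannot do raises Unreachable and nothing moves.
- finish_job(): hands the job in; it is judged then, once.
Trained networks look in the newest picture that a camera, given by its name, has taken for a name from the list of things; names that differ only in an ending like _2 or _b are one class to them, and where a whole thing is asked for, a point or a joint stands for the part that bears it (a point fixed in the world has none). Each returns a list of dicts, best first, with "p" (0 to 1); they miss things now and then, are a little off and sometimes report something else, mostly with a low value. They report only what shows in the picture. A call takes as long as a camera call.
- look_for(camera, name): "position" ([column, row] in pixels, amid what is visible of it).
The state is a dict: "time_s": time; "joints": joint angles; "joint_vel": joint speeds; "tau": joint torques, N m; "tcp_pos": TCP position; "orientation": TCP orientation; "wrist_force": force on the tool from outside, world axes, zero at the start; "torque": the same for the moment, N m; "opening": opening from 0.0 (shut) to 1.0 (fully open); "finger_force": force on a finger pad.
Only numpy, scipy, OpenCV 4.12 (cv2) and the standard library are available. Lean on these libraries where they do the work, as an engineer would, in place of code of your own. Each camera call takes 0.05 s, during which the arm holds its last target. There are 200 camera calls.

## Working session

There is one attempt and no reset: what is moved stays moved. The work goes in short steps, each a Python script; the robot and the scene stay as the last script left them, time stands still between calls to the robot, and variables do not carry over. Pictures are saved under pics/ and viewed, at most 10 in all, crops included, and the job is handed in when it is done.

```bash
mkdir -p pics; ls
cat > h.py <<'E'
import numpy as np, cv2
from bench import *
def save(cam,name):
    im=get_image(cam); cv2.imwrite(f'pics/{name}.png',im[:,:,::-1]); return im
E
python3 - <<'E'
from h import *
s=get_state(); print(s)
print(nose_length() if callable(nose_length) else nose_length)
ims=[]
for c in ['scene','side','wrist']:
    ims.append(save(c,c+'0')); i=camera_info(c); print(c,i)
    for n in ['dial_grip','case_a','tape_black','tape_measure','pliers_red','dial']:
        print(n,[(np.round(d['position']).tolist(),round(d['p'],2)) for d in look_for(c,n)][:6])
E
```

```text
bench.py
pics
{'time_s': 0.0, 'joints': array([-77.81952392,  29.91114774,  -2.0780823 ,  91.67189716,
         1.215474  ,  58.50492057,  -6.46341498]), 'joint_vel': array([-0.06382512, -0.03554596,  0.13008726,  0.01611549, -0.06584496,
       -0.03970606,  0.07814573]), 'tau': array([ 1.18108732e-03, -9.27109981e+01,  1.98014684e+00, -3.69928586e+01,
        1.78740505e-02,  8.23478505e-03,  9.20696351e-06]), 'tcp_pos': array([174.37877653, 599.85085551, 238.71650345]), 'orientation': array([-1.79934452e+02,  7.00880937e-03,  1.63793847e+02]), 'wrist_force': array([-0.16261692, -0.14470882, -0.06123014]), 'torque': array([ 0.03598186, -0.03521553, -0.01600002]), 'finger_force': 0.0, 'opening': 0.9996412160594083}
8.0
scene {'mtx': array([[388.80477162,   0.        , 251.80704426],
       [  0.        , 388.80477162, 198.45705765],
       [  0.        ,   0.        ,   1.        ]]), 'xyz': array([880.58955965, 720.6611895 , 801.31189227]), 'rotation': array([4.89280791e+01, 3.43262335e-02, 1.63845139e+02])}
dial_grip [([248.0, 214.0], 0.7)]
case_a [([202.0, 217.0], 0.96), ([206.0,
[... 490 characters left out ...]
5])}
dial_grip [([259.0, 203.0], 0.78)]
case_a [([272.0, 228.0], 0.96), ([302.0, 180.0], 0.88), ([214.0, 150.0], 0.78), ([307.0, 210.0], 0.77)]
tape_black [([192.0, 178.0], 0.85)]
tape_measure [([248.0, 147.0], 0.85), ([213.0, 147.0], 0.61)]
pliers_red [([270.0, 332.0], 0.71)]
dial [([259.0, 206.0], 0.8)]
wrist {'mtx': array([[297.31863964,   0.        , 250.1873859 ],
       [  0.        , 297.31863964, 189.75862106],
       [  0.        ,   0.        ,   1.        ]]), 'xyz': array([107.01792164, 618.62308407, 373.78425708]), 'rotation': array([-1.60642732e+01, -5.78685772e-02,  7.37931917e+01])}
dial_grip []
case_a []
tape_black [([82.0, 376.0], 0.4)]
tape_measure []
pliers_red []
dial []
```

Run:
```python
import cv2,numpy as np
a=cv2.imread('pics/scene0.png');b=cv2.imread('pics/side0.png')
o=np.vstack([cv2.resize(a[130:320,140:360],None,fx=1.55,fy=1.55),]);p=cv2.resize(b[120:310,150:370],None,fx=1.55,fy=1.55)
cv2.imwrite('pics/both0.png',np.hstack([a,b])) if 0 else 0
cv2.imwrite('pics/both.png',cv2.resize(np.hstack([a[120:340,130:390],b[120:340,130:390]]),(800,338)))
```

```text
(no output)
```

View pics/both.png

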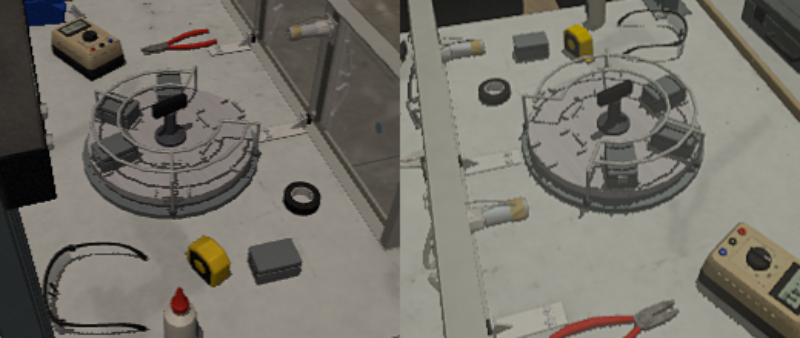

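View pics/side0.png

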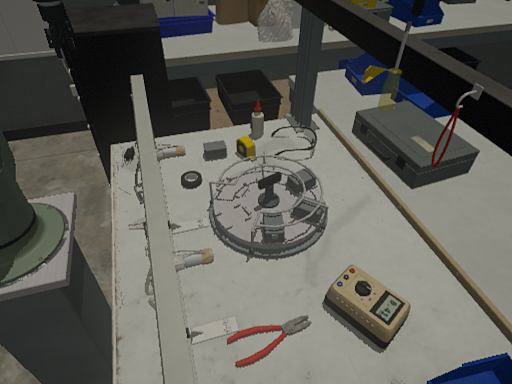

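The crops show the dial with three guarded cases (b, c and d), and the gap on the robot's side. case_a stands alone at scene (307,291) / side (214,150), with the yellow tape measure right next to it. A panel or beam stands between the robot and the dial, so I'll check that and triangulate.

```bash
cat >> h.py <<'E'
from scipy.spatial.transform import Rotation as R
from scipy.optimize import least_squares
def ray(ci,px,fish=False):
    K=ci['mtx'];u=np.array([(px[0]-K[0,2])/K[0,0],(px[1]-K[1,2])/K[1,1]])
    if fish:
        r=np.hypot(*u); d=np.array([u[0]/r*np.sin(r),-u[1]/r*np.sin(r),-np.cos(r)])
    else: d=np.array([u[0],-u[1],-1.])
    d=R.from_euler('xyz',ci['rotation'],degrees=True).apply(d); return ci['xyz'],d/np.linalg.norm(d)
def tri(rays):
    A=sum(np.eye(3)-np.outer(d,d) for o,d in rays);b=sum((np.eye(3)-np.outer(d,d))@o for o,d in rays)
    p=np.linalg.solve(A,b); return p,[np.linalg.norm(np.cross(p-o,d)) for o,d in rays]
def proj(ci,P,fish=False):
    q=R.from_euler('xyz',ci['rotation'],degrees=True).inv().apply(np.atleast_2d(P)-ci['xyz']);K=ci['mtx']
    x,y,z=q[:,0],-q[:,1],-q[:,2]
    if fish:
        r=np.hypot(x,y)+1e-9; t=np.arctan2(r,z); a,b=x/r*t,y/r*t
    else: a,b=x/z,y/z
    return np.c_[K[0,0]*a+K[0,2],K[1,1]*b+K[1,2]]
E
python3 - <<'E'
from h import *
a,b=camera_info('scene'),camera_info('side')
for n,p,q in [('grip',(248,214),(259,203)),('gripbar',(240,189),(268,182)),('case_a',(307,291),(214,150)),('black',(325,250),(192,178)),('yellow',(265,287),(248,147)),('pliers',(245,151),(270,332))]:
    print(n,*[x if isinstance(x,list) else np.round(x) for x in tri([ray(a,p),ray(b,q)])])
E
```

```text
grip [661. -72.  25.] [np.float64(1.9567710722561644), np.float64(1.9567710722561795)]
gripbar [679. -86. 112.] [np.float64(1.939854533868902), np.float64(1.9398545338690014)]
case_a [595. 220.  18.] [np.float64(2.3659970753521713), np.float64(2.3659970753521913)]
black [498. 106.  10.] [np.float64(0.2593671944792977), np.float64(0.2593671944793249)]
yellow [699. 189.  32.] [np.float64(4.383725092043007), np.float64(4.383725092042839)]
pliers [ 574. -423.   -1.] [np.float64(1.9735962400707208), np.float64(1.9735962400707256)]
```

View pics/scene0.png

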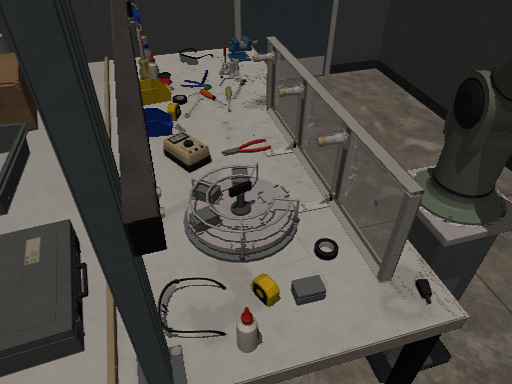

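The scene view shows a glass fence between robot and bench, with its near end post at about (400,190) to (387,275). A black beam and post stand behind the dial. Next I'll measure the fence.

Run:
```python
from h import *
a,b=camera_info('scene'),camera_info('side')
for n,p,q in [('fence top end',(412,190),(138,76)),]:
    print(n,*[x if isinstance(x,list) else np.round(x) for x in tri([ray(a,p),ray(b,q)])])
def at(ci,p,z):
    o,d=ray(ci,p);return np.round(o+d*(z-o[2])/d[2])
print('bottom',at(a,(387,278),0),at(a,(268,100),0))
for z in (150,200,250,300,350): print(z,at(a,(412,190),z),at(a,(270,40),z),at(b,(140,76),z),at(b,(185,384),z), 'beam', at(a,(160,245),z),at(a,(130,0),z),at(b,(480,95),z),at(b,(400,50),z))
im=cv2.imread('pics/wrist0.png')
# try reach and IK over the dial
for P,yaw in [((600,-60,300),180),((600,-60,300),90),((560,-66,60),97),((595,220,150),90),((595,220,150),0),((670,-78,120),90)]:
    q=inverse_kinematics(P,[180,0,yaw]); print(P,yaw,None if q is None else np.round(q))
```

```text
fence top end [402. 232. 299.] [np.float64(1.1167304833914735), np.float64(1.1167304833913316)]
bottom [381. 228.   0.] [ 372. -779.    0.]
150 [262.  87. 150.] [  268. -1082.   150.] [399. 571. 150.] [ 393. -528.  150.] beam [915.  98. 150.] [  876. -1993.   150.] [1527.  102.  150.] [1498.  539.  150.]
200 [309. 136. 200.] [ 315. -944.  200.] [401. 457. 200.] [ 396. -546.  200.] beam [912. 146. 200.] [  876. -1785.   200.] [1432.   29.  200.] [1406.  428.  200.]
250 [357. 184. 250.] [ 362. -806.  250.] [404. 343. 250.] [ 399. -565.  250.] beam [910. 193. 250.] [  877. -1577.   250.] [1337.  -44.  250.] [1313.  317.  250.]
300 [404. 233. 300.] [ 409. -667.  300.] [406. 230. 300.] [ 402. -584.  300.] beam [907. 241. 300.] [  877. -1368.   300.] [1242. -117.  300.] [1221.  206.  300.]
350 [452. 282. 350.] [ 456. -529.  350.] [409. 116. 350.] [ 405. -603.  350.] beam [904. 289. 350.] [  877. -1160.   350.] [1147. -191.  350.] [1128.   95.  350.]
(600, -60, 300) 180 [-19.  27.  28.  92. -14.  65. 102.]
(600, -60, 300) 90 [-25.  29.  37.  92. -19.  65.  17.]
(560, -66, 60) 97 [-11.  40.  17. 109. -20.  34.  26.]
(595, 220, 150) 90 [-39.  38.  21.  95. -17.  49. -11.]
(595, 220, 150) 0 [-49.  42.  37.  96. -31.  52. -90.]
(670, -78, 120) 90 [-14.  45.  26.  90. -24.  51.  21.]
```

```bash
cat > fit.py <<'E'
from h import *
import itertools,json
rng=np.random.default_rng(0);S=[]
s=get_state(); S.append((s['joints'],s['tcp_pos'],s['orientation']))
while len(S)<40:
    P=[rng.uniform(420,700),rng.uniform(-200,350),rng.uniform(60,350)];o=[180+rng.uniform(-20,20),rng.uniform(-20,20),rng.uniform(-180,180)]
    q=inverse_kinematics(P,o)
    if q is not None: S.append((np.array(q),np.array(P),np.array(o)))
Q=np.array([x[0] for x in S]);P=np.array([x[1] for x in S]);O=R.from_euler('xyz',[x[2] for x in S],degrees=True)
def fk(p,sg,Q):
    h,ax,L1,a1,L2,a2,L3,o7,bx=p[:9]; z=lambda v:np.tile(v,(len(Q),1))
    rz=lambda i,s,o=0:R.from_euler('z',s*Q[:,i]+o,degrees=True)
    ry=lambda i:R.from_euler('y',Q[:,i],degrees=True)
    T=rz(0,-1); sh=T.apply(z([ax,0,0]))+[bx,0,h]; T=T*ry(1)*rz(2,sg[0]); el=sh+T.apply(z([a1,0,L1])); T=T*ry(3)
    el2=el+T.apply(z([-a1+p[9],0,0])); T=T*rz(4,sg[1]); wr=el2+T.apply(z([0,0,L2])); T=T*ry(5)
    w2=wr+T.apply(z([a2,0,0])); T=T*rz(6,sg[2],o7); return sh,el,el2,wr,w2+T.apply(z([0,0,L3])),T
if __name__=='__main__':
    best=None
    for sg in itertools.product([1,-1],repeat=3):
      for o7 in (0,90,180,270):
        f=lambda p:np.r_[((fk(p,sg,Q)[4]-P)).ravel(),(100*(fk(p,sg,Q)[5]*O.inv()).as_rotvec()).ravel()]
        r=least_squares(f,[340,0,400,0,400,0,200,o7,0,0],x_scale=[100]*7+[30]+[100]*2,max_nfev=60)
        if best is None or r.cost<best[0]: best=(r.cost,r.x.tolist(),sg)
    print(best[0],np.round(best[1],1),best[2]); json.dump(best,open('fk.json','w'))
    k=fk(best[1],best[2],Q[:1]);print([np.round(x) for x in k[:5]])
    for n,P_,o in [('unl',(560,-66,55),97),('a',(595,220,100),90),('dial',(670,-78,112),90),('dial',(670,-78,112),30)]:
        q=inverse_kinematics(P_,[180,0,o]);print(n,[np.round(x[0]) for x in fk(best[1],best[2],np.array([q]))[:5]])
E
python3 fit.py
```

```text
36353.14295608823 [321.5 -22.7 493.4   1.4 409.1  15.7 283.2  90.   80.1  15.2] (-1, -1, -1)
[array([[ 75., -22., 322.]]), array([[127., 219., 749.]]), array([[126., 212., 737.]]), array([[185., 556., 523.]]), array([[182., 540., 240.]])]
unl [array([ 58.,  -4., 322.]), array([376.,  55., 694.]), array([364.,  54., 687.]), array([575., -16., 344.]), array([560., -11.,  60.])]
a [array([ 62., -14., 322.]), array([325., 186., 688.]), array([316., 180., 679.]), array([595., 235., 385.]), array([579., 232., 101.])]
dial [array([ 58.,  -6., 322.]), array([401.,  80., 666.]), array([391.,  77., 657.]), array([684., -33., 393.]), array([669., -27., 110.])]
dial [array([ 59.,  -8., 322.]), array([409., 126., 642.]), array([399., 122., 633.]), array([682., -43., 389.]), array([669., -35., 106.])]
```

The forearm stays well above and behind the fence (x about 375–410, top about 300). Next I'll swing over for wrist views.

```bash
cat > v.py <<'E'
from h import *
import pickle
out=[]
def shot(P,yaw,n,names):
    move_to(P,[180,0,yaw]); sleep(.3)
    ci=camera_info('wrist'); im=save('wrist',n)
    det={k:[(np.round(d['position'],1).tolist(),round(d['p'],2)) for d in look_for('wrist',k)][:5] for k in names}
    print(n,det); out.append((n,ci,im,det))
shot([580,200,330],180,'wa1',['case_a'])
shot([530,200,330],180,'wa2',['case_a'])
shot([640,-60,340],180,'wd1',['dial_grip','case_b','dial'])
shot([590,-60,340],180,'wd2',['dial_grip','case_b','dial'])
pickle.dump(out,open('views.pkl','wb')); s=get_state();print(s['time_s'],s['wrist_force'])
cv2.imwrite('pics/m1.png',np.vstack([np.hstack([out[0][2],out[1][2]]),np.hstack([out[2][2],out[3][2]])])[:,:,::-1][::1,::1] if 0 else cv2.resize(np.vstack([np.hstack([out[0][2],out[1][2]]),np.hstack([out[2][2],out[3][2]])])[:,:,::-1],(800,600)))
E
python3 v.py
```

```text
wa1 {'case_a': [([53.1, 261.8], 0.97), ([100.1, 266.2], 0.82), ([33.1, 205.0], 0.71), ([262.5, 162.3], 0.56)]}
wa2 {'case_a': [([262.8, 191.3], 0.91), ([35.9, 229.5], 0.83), ([54.8, 278.5], 0.71)]}
wd1 {'dial_grip': [([237.4, 164.2], 0.73)], 'case_b': [([156.6, 167.1], 0.87), ([186.0, 231.8], 0.85), ([253.4, 253.1], 0.75), ([413.1, 131.6], 0.66)], 'dial': [([235.9, 167.4], 0.7)]}
wd2 {'dial_grip': [([237.2, 193.4], 0.96)], 'case_b': [([254.7, 273.7], 0.76), ([414.0, 157.1], 0.75), ([191.3, 261.5], 0.72), ([159.2, 199.7], 0.57), ([240.3, 192.9], 0.51)], 'dial': [([238.3, 190.9], 0.94)]}
6.65 [ 0.4812372   0.27797264 -0.09780826]
```

View pics/m1.png

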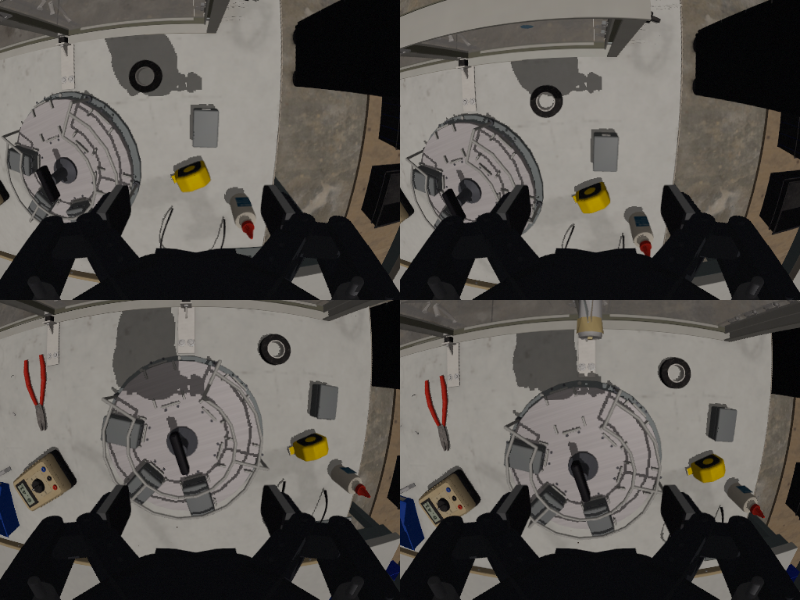

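Top row: case_a at about (204,126)×0.64. Bottom row: the dial, with b on the left, then c and d anticlockwise. The bar points up and to the left, in the middle of the gap. Next I'll extract precise shapes from zoomed crops.

Run:
```python
from h import *
import pickle
V=pickle.load(open('views.pkl','rb'))
def crop(i,c0,r0,w,h,s=(400,300)): return cv2.resize(V[i][2][r0:r0+h,c0:c0+w],s,interpolation=cv2.INTER_CUBIC)[:,:,::-1]
# case_a crops 60x45 ; dial crops 120x90
o=np.vstack([np.hstack([crop(0,225,120,72,54),crop(1,225,150,72,54)]),np.hstack([crop(2,180,140,120,90),crop(3,180,165,120,90)])])
cv2.imwrite('pics/z1.png',o)
```

```text
(no output)
```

View pics/z1.png

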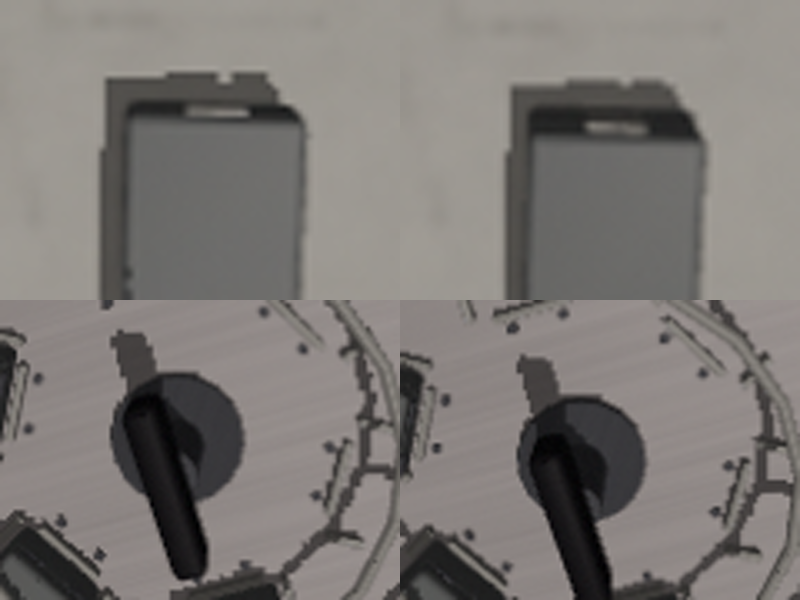

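Crops: case_a's top face is a clean plateau with its latch toward the robot. The dial's round stem plate is centred at about (233,181) in wd1 and (235,212) in wd2. I'll fit these numerically.

```bash
cat >> h.py <<'E'
def topface(im,seed,tol=9):
    g=cv2.cvtColor(im,cv2.COLOR_RGB2GRAY); s=4
    g=cv2.resize(g,None,fx=s,fy=s,interpolation=cv2.INTER_LINEAR); m=np.zeros((g.shape[0]+2,g.shape[1]+2),np.uint8)
    cv2.floodFill(g,m,(int(seed[0]*s),int(seed[1]*s)),0,tol,tol,cv2.FLOODFILL_FIXED_RANGE|cv2.FLOODFILL_MASK_ONLY)
    m=cv2.morphologyEx(m[1:-1,1:-1],cv2.MORPH_OPEN,np.ones((9,9),np.uint8)); c=max(cv2.findContours(m,0,cv2.CHAIN_APPROX_NONE)[0],key=cv2.contourArea)
    M=cv2.moments(c); ctr=((M['m10']/M['m00']+.5)/s-.5,(M['m01']/M['m00']+.5)/s-.5)
    q=(cv2.boxPoints(cv2.minAreaRect(c))+.5)/s-.5
    return np.array(ctr),q,(c[:,0]+.5)/s-.5
def onz(ci,px,z,fish=True):
    o,d=ray(ci,px,fish); return o+d*(z-o[2])/d[2]
def facefit(ci,c,z,fish=True):
    P=np.array([onz(ci,p,z,fish)[:2] for p in c]).astype(np.float32); (x,y),(w,h),a=cv2.minAreaRect(P)
    if w<h: w,h,a=h,w,a+90
    return np.round([x,y,w,h,(a+90)%180-90],1)
E
python3 - <<'E'
from h import *
import pickle
V=pickle.load(open('views.pkl','rb'))
rays=[]
for i,seed in [(0,(262,162)),(1,(263,191)),(2,(413,131)),(3,(414,157))]:
    ctr,q,c=topface(V[i][2],seed); rays.append(ray(V[i][1],ctr,True)); print(ctr,'z40:',facefit(V[i][1],c,40))
a,b=camera_info('scene'),camera_info('side')
ia=cv2.imread('pics/scene0.png')[:,:,::-1];ib=cv2.imread('pics/side0.png')[:,:,::-1]
for ci,im,seed in [(a,ia,(307,285)),(b,ib,(214,147))]:
    ctr,q,c=topface(np.ascontiguousarray(im),seed,8);rays.append(ray(ci,ctr)); print(ctr,facefit(ci,c,40,False))
print('case_a top',tri(rays),tri(rays[:4]))
pl=[ray(V[2][1],(233.4,181),True),ray(V[3][1],(234.6,212),True),ray(a,(241,207)),ray(b,(268,200))]
print('plate',tri(pl),tri(pl[:2])[0],[onz(V[i][1],p,42) for i,p in [(2,(233.4,181)),(3,(234.6,212))]])
# bar: dark mask
for i,s in [(2,(231,192)),(3,(231,215))]:
    g=cv2.cvtColor(V[i][2],cv2.COLOR_RGB2GRAY); m=(g<32).astype(np.uint8); n,l,st,ce=cv2.connectedComponentsWithStats(m); k=l[s[1],s[0]]
    c=np.argwhere(l==k)[:,::-1]; print(st[k],facefit(V[i][1],c,125))
E
```

```text
[263.30452186 165.0283763 ] z40: [595.4 219.2  68.8  44.7  -1.6]
[263.38256561 197.02672279] z40: [595.  219.1  68.4  44.8  -1.4]
[419.88386778 130.70641178] z40: [594.7 218.2  69.2  44.3  -1.8]
[417.71660757 160.47225818] z40: [595.4 218.2  69.   44.5  -1.7]
[308.30845992 285.23737105] [596.5 219.4  70.6  46.2  -1.4]
[214.42963959 145.21488451] [595.3 217.8  67.6  41.4  -1.8]
case_a top (array([595.04703565, 218.75948557,  38.05884499]), [np.float64(0.1262638479147711), np.float64(0.5906491174231931), np.float64(0.3848465862161774), np.float64(0.24333094876225023), np.float64(0.6873019556039767), np.float64(0.5593915639272755)]) (array([594.92899309, 218.93262632,  37.43331737]), [np.float64(0.16088049132578583), np.float64(0.26208852603188), np.float64(0.22281375577975232), np.float64(0.3166567340517283)])
plate (array([680.05550219, -85.18655412,  44.50230283]), [np.float64(0.4550537061146536), np.float64(0.6477551718877548), np.float64(0.6950354177880778), np.float64(0.6639676450734349)]) [681.48299052 -84.98252801  39.5599817 ] [array([680.85812876, -84.90150242,  42.        ]), array([680.57571954, -84.79252745,  42.        ])]
[217 164  25  60 781] [675.8 -81.   76.1  25.4  16.5]
[219 195  44  69 913] [679.8 -79.1 102.   36.1  24.5]
```

```bash
cat > t1.py <<'E'
from h import *
import sys
def turn(axis,yaw0):
    x,y=axis
    grip(.45,20); move_to([x,y,190],[180,0,yaw0]); 
    n=nose_length(); print('nose',n); z=106+n
    move_straight([x,y,z],vel=100); grip(0,20)
    s=get_state(); print('gripped',np.round(s['opening']*85,1),s['finger_force'],np.round(s['wrist_force'],1),np.round(s['tcp_pos'],1),nose_length())
    for k in range(1,5):
        move_to([x,y,z],[180,0,yaw0-15*k]); s=get_state(); print(k,np.round(s['time_s'],1),np.round(s['wrist_force'],1),np.round(s['torque'],2),np.round(s['orientation'],1))
    grip(.45); move_straight([x,y,200],vel=150); sleep(.3)
if __name__=='__main__':
    turn((680.3,-85),-162)
    for n,P in [('b1',[590,-110,300]),('b2',[540,-110,300])]: pass
    move_to([600,-90,300],[180,0,-170]); sleep(.2)
    ci=camera_info('wrist'); im=save('wrist','b1')
    print([(np.round(d['position'],1).tolist(),round(d['p'],2)) for d in look_for('wrist','case_b')])
    import pickle; pickle.dump((ci,im),open('b1.pkl','wb')); print(get_state()['time_s'],get_state()['wrist_force'])
E
python3 t1.py
```

```text
Traceback (most recent call last):
  File "t1.py", line 13, in <module>
    turn((680.3,-85),-162)
    ~~~~^^^^^^^^^^^^^^^^^^
  File "t1.py", line 6, in turn
    n=nose_length(); print('nose',n); z=106+n
TypeError: 'float' object is not callable
```

```bash
sed -i "s/n=nose_length(); print('nose',n); z=106+n/z=117/; s/,nose_length())/)/" t1.py; python3 t1.py
```

```text
gripped 13.5 19.918850362300873 [ 0.6 -1.5  6.3] [680.8 -85.2 117.8]
1 9.9 [ 2.1 -1.5  7.6] [-0.12 -0.12  0.94] [-1.80e+02  1.00e-01 -1.77e+02]
2 10.2 [-1.6 -0.5 13.2] [-0.15 -0.15  0.81] [1.800e+02 1.000e-01 1.681e+02]
3 10.6 [-1.8  1.6 12.4] [ 0.09 -0.07  0.78] [180.    0.  153.2]
4 10.9 [-1.4  1.6 12.2] [0.18 0.58 1.16] [180.    0.  138.3]
[([164.4, 187.3], 0.92), ([430.8, 191.1], 0.73), ([235.2, 135.0], 0.7), ([168.3, 257.5], 0.58)]
13.35 [ 0.24184841  0.34382876 -0.38719338]
```

View pics/b1.png

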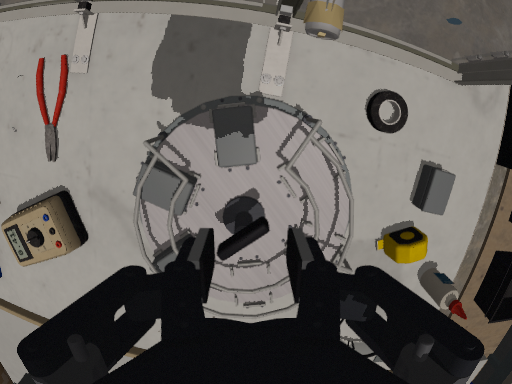

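The dial clicked home. case_b is in the gap at (235,135), half in shadow, and c is at (164,187). I'll take one more view and fit its face, lit and shaded halves together.

```bash
cat > mb.py <<'E'
from h import *
import pickle
def two(im,s1,s2,tol=10):
    g=cv2.cvtColor(im,cv2.COLOR_RGB2GRAY); s=4; g=cv2.resize(g,None,fx=s,fy=s,interpolation=cv2.INTER_LINEAR); M=0
    for q in (s1,s2):
        m=np.zeros((g.shape[0]+2,g.shape[1]+2),np.uint8); cv2.floodFill(g,m,(int(q[0]*s),int(q[1]*s)),0,tol,tol,cv2.FLOODFILL_FIXED_RANGE|cv2.FLOODFILL_MASK_ONLY)
        print('seed',g[int(q[1]*s),int(q[0]*s)],int(m.sum())); M=M|m
    m=cv2.morphologyEx(M[1:-1,1:-1],cv2.MORPH_CLOSE,np.ones((15,15),np.uint8)); m=cv2.morphologyEx(m,cv2.MORPH_OPEN,np.ones((21,21),np.uint8))
    c=max(cv2.findContours(m,0,cv2.CHAIN_APPROX_NONE)[0],key=cv2.contourArea); return (c[:,0]+.5)/s-.5
if __name__=='__main__':
    ci,im=pickle.load(open('b1.pkl','rb'))
    move_to([610,-20,300],[180,0,-170]); sleep(.2)
    ci2=camera_info('wrist'); im2=save('wrist','b2')
    d=look_for('wrist','case_b'); print([(np.round(x['position'],1).tolist(),round(x['p'],2)) for x in d]); pickle.dump((ci2,im2),open('b2.pkl','wb'))
    # expected location projected
    e=np.array([680.3-115*np.cos(np.radians(18)),-85-115*np.sin(np.radians(18)),80.])
    out=[]
    for c,i in ((ci,im),(ci2,im2)):
        p=proj(c,e,True)[0]; print('exp px',p); x,y=(p-[36,27]).astype(int); k=cv2.resize(i[y:y+54,x:x+72],(400,300),interpolation=cv2.INTER_CUBIC)[:,:,::-1]; out.append(k); print('crop',x,y)
    cv2.imwrite('pics/z2.png',np.hstack(out)); print(get_state()['time_s'])
E
python3 mb.py
```

```text
[([403.6, 174.7], 0.98), ([183.7, 118.3], 0.93), ([142.1, 246.7], 0.75), ([354.6, 91.1], 0.66), ([120.7, 170.3], 0.62)]
exp px [229.58233144 137.06826263]
crop 193 110
exp px [175.20610975 120.20493833]
crop 139 93
14.0333
```

View pics/z2.png

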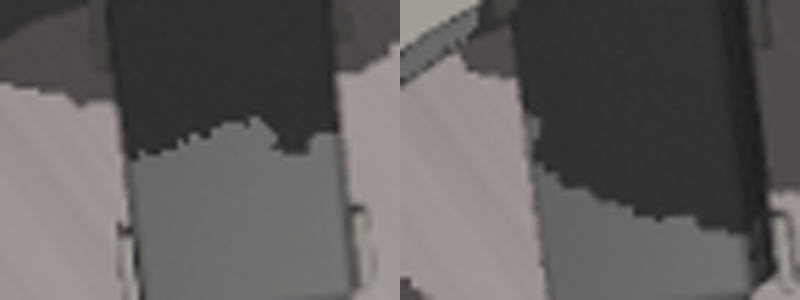

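Both views show case_b's top face, shaded in its outer part, with clear side edges. I'll fit it with two-seed fills.

Run:
```python
from mb import *
out=[];rays=[]
for f,s1,s2 in (('b1.pkl',(235,153),(233,128)),('b2.pkl',(182,141),(180,112))):
    ci,im=pickle.load(open(f,'rb')); c=two(im,s1,s2,9)
    for z in (78,80): print(f,z,facefit(ci,c,z))
    M=cv2.moments(c.astype(np.float32)); p=(M['m10']/M['m00'],M['m01']/M['m00']); rays.append(ray(ci,p,True)); print(p)
    # side edge points at z=80 in crop-measured pixels
    k=im.copy(); cv2.polylines(k,[np.round(c).astype(int)],True,(255,0,0)); x,y=np.array(p).astype(int); out.append(cv2.resize(k[y-45:y+45,x-60:x+60],(400,300),interpolation=cv2.INTER_NEAREST)[:,:,::-1])
print(tri(rays)); cv2.imwrite('pics/z3.png',np.hstack(out))
```

```text
seed 110 24757
seed 49 34205
b1.pkl 78 [ 564.6 -119.9   86.4   61.7   10.6]
b1.pkl 80 [ 564.4 -119.8   85.9   61.3   10.6]
(234.22629330322545, 130.00227245760982)
seed 105 17147
seed 50 41780
b2.pkl 78 [ 564.3 -110.5   81.7   70.8   16.1]
b2.pkl 80 [ 564.1 -110.1   81.2   70.4   16.1]
(181.46051409417655, 115.27107059203618)
(array([ 564.04030929, -117.19528159,   63.56680261]), [np.float64(0.9766540024385656), np.float64(0.9766540024384036)])
```

View pics/z3.png

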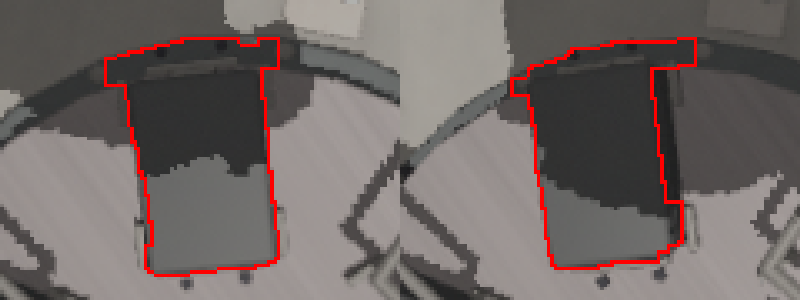

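The red outlines follow the side and inner edges but spill at the outer end, where the latch is (same orientation as case_a). I'll use the visible corners with the known size.

Run:
```python
from mb import *
L={'b1.pkl':((174,85),[(128,82),(263,80),(277,264),(148,270)]),'b2.pkl':((121,70),[(129,86),(253,74),(266,262),(153,267)])}
C={}
for f,(o,uv) in L.items():
    ci,im=pickle.load(open(f,'rb')); px=[(o[0]+u*.3-.35,o[1]+v*.3-.35) for u,v in uv]; C[f]=[ray(ci,p,True) for p in px]
    P=np.array([onz(ci,p,80)[:2] for p in px]); OL,OR,IR,IL=P
    m=lambda a,b:np.degrees(np.arctan2(*(b-a)[::-1]))
    print(f,np.round(P,1).tolist(),'yaw',m(OL,IL),m(OR,IR),'len',np.linalg.norm(IL-OL),np.linalg.norm(IR-OR),'wid',np.linalg.norm(IR-IL),np.linalg.norm(OR-OL),'ctr',P.mean(0))
for i in range(4): print(i,tri([C['b1.pkl'][i],C['b2.pkl'][i]])[0])
for a in (16,17,18,19): print(a,680.3-115*np.cos(np.radians(a)),-85-115*np.sin(np.radians(a)))
```

```text
b1.pkl [[541.4, -146.5], [532.9, -99.5], [597.5, -82.9], [607.7, -128.9]] yaw 14.911059420110046 14.38407900590424 len 68.64672740722207 66.68643296467509 wid 47.064925896796154 47.79971884857199 ctr [ 569.86162412 -114.440367  ]
b2.pkl [[543.4, -145.0], [533.5, -99.7], [600.3, -84.7], [608.6, -126.8]] yaw 15.602079047014618 12.662425234489277 len 67.67021316266451 68.44263423840674 wid 42.88527367650732 46.34241290131712 ctr [ 571.44285817 -114.01847466]
0 [ 542.55851357 -147.79498177   70.50911523]
1 [533.20217767 -99.52011965  80.69309303]
2 [597.57164988 -83.45747277  87.39809394]
3 [ 610.53623065 -129.75417975   68.26027271]
16 569.7549049670932 -116.6982959189549
17 570.3249530642508 -118.62274604311473
18 570.9285006260573 -120.53695435311894
19 571.5653638060785 -122.44033776257302
```

Consistent: case_b's centre is about (570,-114.6), yaw 15°, top about 80. That matches an axis radius of 115. Now I'll pick it and stack it.

```bash
cat > ps.py <<'E'
from h import *
def st(t):
    s=get_state(); print(t,'t%.1f'%s['time_s'],'open%.1f'%(s['opening']*85),'ff%.0f'%s['finger_force'],'F',np.round(s['wrist_force'],1),'p',np.round(s['tcp_pos'],1)); return s
def pick(x,y,yaw,z=56):
    grip(1.0,40); move_to([x,y,150],[180,0,yaw]); st('above'); move_straight([x,y,z],vel=120); sleep(.15); st('down')
    grip(0.3,40); st('grip'); move_straight([x,y,z+15],vel=60); move_straight([x,y,210],vel=180); st('up')
def place(x,y,yaw,z):
    move_to([x,y,max(z+60,170)],[180,0,yaw]); move_straight([x,y,z+8],vel=120); sleep(.3); s=st('hover'); f0=s['wrist_force'][2]
    zz=z+3
    while zz>z-4:
        move_straight([x,y,zz],vel=20); s=get_state()
        if s['wrist_force'][2]-f0>2.5: break
        zz-=.5
    sleep(.2); st('contact cmd %.1f'%zz); grip(.72); sleep(.2); st('released')
    move_straight([x,y,zz+40],vel=60); move_straight([x,y,max(zz+90,210)],vel=200)
E
python3 - <<'E'
from ps import *
pick(570,-114.7,-165)
s=get_state()
if s['opening']*85>42: place(595.1,218.9,178.4,56)
E
```

```text
above t15.3 open85.0 ff0 F [1.1 0.9 0.7] p [ 571.1 -114.   151. ]
down t16.4 open85.2 ff0 F [ 0.6 -0.   0.1] p [ 570.4 -114.7   56.8]
grip t16.8 open47.3 ff41 F [-1.8 -0.8  6.5] p [ 570.1 -114.8   56.4]
up t18.2 open47.0 ff41 F [ 0.1  0.2 -1.3] p [ 569.5 -114.6  209. ]
hover t20.8 open47.2 ff41 F [-0.3  0.2 -0.9] p [595.2 219.   64.4]
contact cmd 56.0 t22.9 open47.2 ff42 F [-3.1 -1.8  4.6] p [595.2 218.9  56.4]
released t23.4 open61.0 ff0 F [-0.   0.5  1.2] p [595.1 218.9  56. ]
```

```bash
sed -i 's/grip(.45,20); move_to/grip(.45,20); move_to([x-60,y+40,260],[180,0,yaw0]); move_to/' t1.py
python3 - <<'E'
from ps import *
from t1 import turn
import pickle
move_to([560,200,340],[180,0,180]); sleep(.2)
ci=camera_info('wrist'); im=save('wrist','s1'); p=proj(ci,[595,219,80],True)[0]
ctr,q,c=topface(im,p); print('stack top',p,ctr,facefit(ci,c,80))
pickle.dump((ci,im),open('s1.pkl','wb'))
turn((680.3,-85),135); st('turned')
move_to([600,-90,300],[180,0,-170]); sleep(.2)
ci=camera_info('wrist'); im=save('wrist','c1'); pickle.dump((ci,im),open('c1.pkl','wb'))
print([(np.round(d['position'],1).tolist(),round(d['p'],2)) for d in look_for('wrist','case_c')])
x,y=174,85
cv2.imwrite('pics/z4.png',cv2.resize(im[85:175,174:294],(800,600),interpolation=cv2.INTER_CUBIC)[:,:,::-1]); st('')
E
```

```text
stack top [264.7723039  184.63001417] [264.69176932 183.65972032] [594.9 219.4  68.7  44.8  -1. ]
gripped 13.6 23.687365651130676 [2.1 3.1 6.3] [681.  -84.6 117.8]
1 29.2 [1.7 3.2 8.4] [ 0.89 -0.52  1.18] [1.799e+02 1.000e-01 1.201e+02]
2 29.5 [ 1.9  3.5 10. ] [ 0.68 -0.3   0.97] [179.9   0.  105.1]
3 29.8 [ 2.9  6.6 11.2] [ 1.22 -0.53  0.79] [179.9  -0.   90.1]
4 30.1 [7.2 7.7 7.1] [ 2.62 -1.62  1.02] [179.9  -0.   75.1]
turned t31.5 open38.3 ff0 F [ 0.4 -0.4  0.5] p [680.1 -85.  199.4]
[([163.2, 187.3], 0.81), ([392.4, 111.9], 0.65), ([448.0, 195.8], 0.6), ([235.0, 139.2], 0.56), ([425.1, 183.7], 0.55), ([257.0, 206.2], 0.48)]
 t33.4 open38.5 ff0 F [-0.6  0.7  0.2] p [600.  -89.9 299.8]
```

View pics/z4.png

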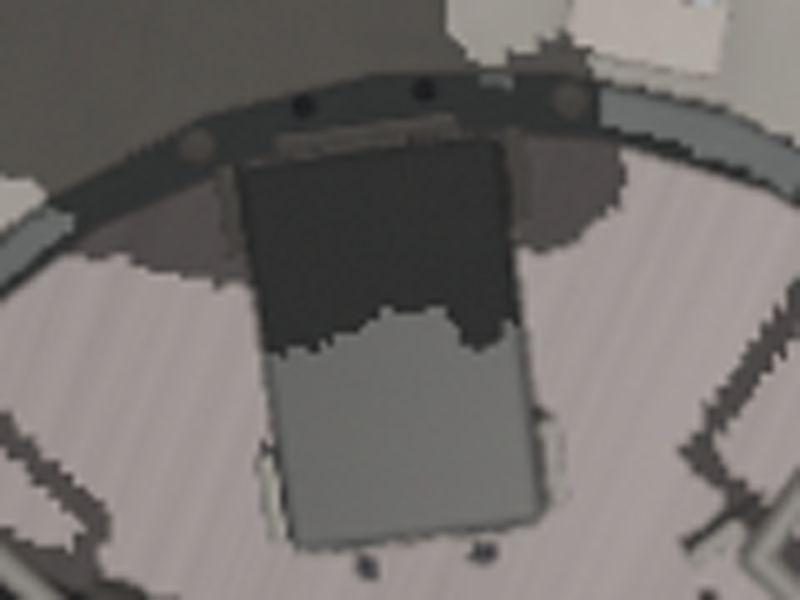

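case_b sits squarely on case_a (594.9,219.4). case_c is home in the gap, corners about (242,170), (500,148), (545,520) and (300,545) in the crop. Now I'll pick and stack it.

Run:
```python
from ps import *
import pickle
ci,im=pickle.load(open('c1.pkl','rb'))
P=np.array([onz(ci,(174+u*.15-.43,85+v*.15-.43),80)[:2] for u,v in [(242,170),(500,148),(545,520),(300,545)]])
OL,OR,IR,IL=P; d=(IL+IR-OL-OR); yaw=np.degrees(np.arctan2(d[1],d[0])); c=P.mean(0); print(c,yaw,np.linalg.norm(d)/2)
if np.linalg.norm(c-[570,-114.7])<4 and abs(yaw-15)<4:
    x,y=(c+[570,-114.7])/2
    pick(x,y,(yaw+15)/2-180)
    if get_state()['opening']*85>42: place(595.1,219.1,178.5,96)
    move_to([560,200,360],[180,0,180]); sleep(.3)
    ci=camera_info('wrist'); im=save('wrist','s2'); p=proj(ci,[595,219,120],True)[0]
    ctr,q,cc=topface(im,p); print('stack top',p,ctr,facefit(ci,cc,120)); st('')
    a=save('scene','sc2'); b=save('side','sd2')
    cv2.imwrite('pics/fin.png',np.vstack([np.hstack([cv2.resize(a[150:330,160:400],(400,300)),cv2.resize(b[90:270,130:370],(400,300))])])[:,:,::-1])
```

```text
[ 569.93899308 -116.78778365] 17.241359992875324 68.42093386553184
above t34.5 open85.2 ff0 F [-0.4 -0.3  1. ] p [ 571.  -115.7  151.1]
down t35.6 open85.0 ff0 F [-0.7 -0.7  0.7] p [ 570.4 -115.8   56.8]
grip t36.1 open47.3 ff42 F [-1.1  0.1  6.2] p [ 570.2 -115.9   56.4]
up t37.4 open47.1 ff42 F [-0.3 -0.6 -3.7] p [ 569.5 -115.6  209. ]
hover t39.7 open47.5 ff42 F [-0.6 -0.2 -1.7] p [595.3 219.2 104.5]
contact cmd 96.0 t41.8 open46.9 ff43 F [-2.3  0.   6.4] p [595.1 219.1  96.4]
released t42.3 open61.2 ff0 F [-0.1  0.6 -0.5] p [595.1 219.1  96. ]
stack top [265.43702174 188.21337926] [265.34164229 187.29447288] [595.4 219.5  68.6  44.7  -1. ]
 t44.6 open61.2 ff0 F [-0.4 -0.6 -0.2] p [560.  200.  359.3]
```

View pics/fin.png

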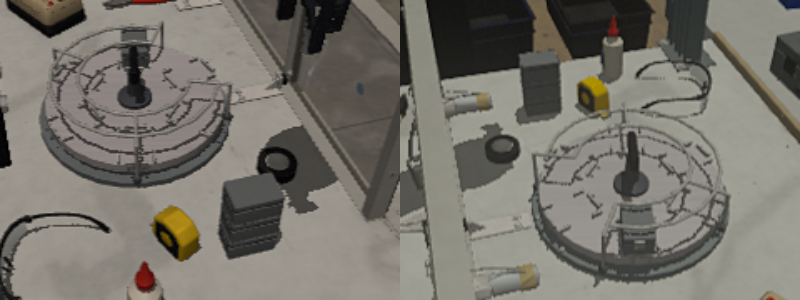

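The picture shows an upright column of three beside the tape measure, case_d still in its nest, and the other things in place. I'm handing it in.

```bash
python3 -c "
from bench import *
print(finish_job())"
```

```text
the job is handed in; nothing more can be done
None
```

The job is handed in at about 45 s of the 72 s allowed: the dial was turned two positions clockwise, cases b and c are stacked on case_a (top centres within about 1 mm of case_a's measured centre), and case_d is still in its nest.

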